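# Mark both ends of a bar in the inclined marking fixture

## Robot

A 6-joint arm with a two-finger parallel gripper is mounted at the origin on the work surface. World frame = base frame: x ahead of the robot, y to its left, z up, the work surface at z = 0. Lengths are in m, angles in rad, forces in N, time in s.
With the tool pointing down it reaches from about 0.35 to 0.725 m from the base axis. Payload 6 kg.
Tool frame: the origin (TCP) lies on the mounting face of the last link; the fingertips stand 173 mm ahead of it and the grasp point (between the pads) lies 155 mm ahead of it; z points along the fingers, y is the line along which they close (so a half turn about z gives the same grasp; the last joint's range is limited). The gripper opens to 85 mm and grips with 20 to 120 N. Pads are 22 mm wide; open, the fingers measure 114 mm over their backs; the gripper's body (76 mm by 85 mm) begins 54 mm behind the grasp point. The pads swing forward as they close: fully open they stand 13 mm farther back than shut.
Start: joints at [-0.806, 0.04, 0.085, 0, -1.615, -0.334], TCP at [0.251, -0.545, 0.405] pointing down, gripper open.
Joint ranges: [-2.56, 2.56], [-1.29, 2.01], [-1.08, 1.49], [-3.29, 1.98], [-2.81, -0.18], [-2.99, 2.99]. Speed limits (rad/s): [2.57, 2.57, 3.01, 3.14, 3.14, 3.14].

## Interface

Orientations are given as a 3x3 rotation matrix whose columns are the frame's x, y, z axes.
In Python, from rig import arm gives the robot as it stands. Calls block until the motion is done:
- arm.movep(position, orientation): joint-space move of the TCP to a pose.
- arm.move_linear(position, vel=0.15, frame=None, force_limit=None): straight line of the TCP; frame=None keeps the orientation; vel is the mean speed in m/s. With force_limit (N) it stops when the force on the tool has changed by that much, and returns True; else False.
- arm.goto_joints(angles): joint-space move.
- arm.gripper_to(opening, f_grip=None): finger opening in m; f_grip is the grip in N (None keeps the last); returns when the fingers have stopped.
- arm.wait(seconds).
- arm.ik(position, orientation): joint angles nearest the present ones, or None.
- arm.observe(): the state.
- arm.read_camera(name): name is "scene" or "top" or "wrist"; returns (picture, depth): 480x640x3 uint8, blue, green, red; 480x640 float32, m along the optical axis (not along the pixel's ray), 0 where there is no reading.
- arm.camera_model(name): a dict with "mtx" (3x3 intrinsics, pixels), "world_to_cam" (4x4, takes a point from world to camera coordinates). Camera axes: x right, y down, z forward; pixel columns grow to the right and rows downward; lengths in m; the calibration is good to about 2 mm. The wrist camera is an equidistant fisheye: a pixel r from the principal point sees the ray r / f radians off the axis. A picture is of the moment at which its call begins: read the wrist's pose just before it. camera_model takes no time and is no camera call; for the wrist camera it gives the pose at the moment of the call.
A pose or a line that the arm cannot do raises arm.Unreachable and nothing moves.
- arm.finish_job(): hands the job in; it is judged then, once.
The state is a dict: "time": time; "qpos": joint angles; "qvel": joint speeds; "joint_efforts": joint torques, N m; "tcp_pos": TCP position; "orientation": TCP orientation; "force": force on the tool from outside, world axes, zero at the start; "torque": the same for the moment, N m; "grip_width": finger opening in m; "grasp_force": force on a finger pad.
Only numpy, scipy, OpenCV 4.12 (cv2) and the standard library are available. Lean on these libraries where they do the work, as an engineer would, in place of code of your own. Each camera call takes 0.05 s, during which the arm holds its last target. There are 200 camera calls.

## Task

Mark both ends of the loose aluminium bar in the inclined blue fixture: lay it along the sloping bed and push the end with the yellow band down the slope until the red sprung die is pushed fully home for a moment, then take the bar out, turn it end for end and do the same with the plain end. Finally lay the bar level and centred in the empty bay of the grey rack, beside the bar that is already there, and let go. Leave everything else where it stands.

Things in the scene. Friction and masses are not known exactly. Their poses are not given: they have to be found in the camera images.
- bar: the loose workpiece: plain aluminium bar 150 mm long (own x), 30 mm wide (y), 38 mm high (z), 0.45 kg, a yellow band 24 mm wide near its +x end, two dark dots on top. Origin: centre of the underside. It starts flat on the table with two upright bolts close by.
- band_end (a point): centre of the end face of the bar at its yellow-banded end (+75 mm in the bar's x, 19 mm above its underside)
- plain_end (a point): centre of the other end face of the bar (-75 mm in x, 19 mm above the underside)
- fixture: inclined marking fixture fixed to the table: steel base plate 240 x 110 mm, 12 mm thick (own x from -140 to +100 mm), blue posts, and a flat steel bed 60 mm wide rising at 30 degrees towards its own +x. The bar is laid along the slope. Origin: on the table under point bed_mid; z up
- bed_mid (a point): on the bed's surface and centre line, 100 mm above the table; axes as the fixture's. Measured from here along the slope (up is +) the bed runs -145 to +80 mm; a blue housing 56 wide, 44 high covers -145 to -101; two guide walls 14 high, 36 apart inside, 52 outside, run -101 to -50; die face at -85 when out
- die_face (a point): centre of the red die's face (28 mm wide, 26 mm high), 19 mm off the bed. Its x axis points straight up the slope, its z axis is square off the bed, its y axis level; moves with the die.
- die (a joint): how far the red die is pushed in down the slope, in m: 0 out, 0.014 fully in (hard stop); spring 3 N when out, about 9 N when in; springs back
- rack: low grey rack fixed to the table, base 130 x 180 mm; two rails along its y at x = -45 and +45 mm, 12 mm thick, tops 30 mm above the table; two bays, for bars lying along its x, at y = -42 mm (taken by the marked bar) and y = +42 mm (empty). Each bay lies between green stubs 12 mm high on the rails, 40 mm apart inside. Origin: centre of the underside.
- bay_empty (a point): middle of the empty bay at the height of the rail tops (where the middle of the bar's underside must come); x along the bay; either end of the bar may point either way
- done_bar: the bar already marked, alike in size and look, lying in the rack's other bay; origin centre of underside; leave alone
- bolt_a: large steel hex bolt standing on its head, head 53 mm over corners, shank 30 mm, 68 mm tall, near the bar; origin centre of underside; leave alone
- bolt_b: second bolt, the same, near the other end of the bar; leave alone
- can: orange upright can, 60 mm across, 160 mm tall, beyond the raised end of the fixture; origin centre of underside; leave alone
- jar: jar with green cap, 68 mm across, 90 mm tall, beyond the raised end of the fixture; leave alone
- wrench: steel wrench 190 mm long, lying beyond the rack; leave alone
- carton: small cardboard carton 60 x 90 x 45 mm on the robot's side of the rack; leave alone

How it is judged:
On the way, in this order (a step that is already met when the one before it is completed fails the run):
1. the yellow-banded end has pushed the die in, the bar lying along the slope (value of joint die above 0.009 m and distance between band_end and die_face below 0.008 m and angle between the x axis of bar and the x axis of die_face, either way round below 0.12 rad), for 0.2 s.
2. after turning, the plain end has pushed the die in, the bar lying along the slope (value of joint die above 0.009 m and distance between plain_end and die_face below 0.008 m and angle between the x axis of bar and the x axis of die_face, either way round below 0.12 rad), for 0.2 s.
At the end, for the whole second after the job is handed in: the bar rests released, right way up, level (0.08 rad) and still on both rails in the empty bay, square to within 0.15 rad, its middle within 30 mm lengthways, 8 mm sideways and 5 mm in height of the bay's middle, either way round; the die is out (under 3 mm) (x of bar in the frame of bay_empty between -0.03 and 0.03 m and y of bar in the frame of bay_empty between -0.008 and 0.008 m and z of bar in the frame of bay_empty between -0.005 and 0.005 m and angle between the x axis of bar and the x axis of rack, either way round below 0.15 rad and angle between bar's own z axis and vertical below 0.08 rad and linear speed of bar below 0.02 m/s and value of joint die below 0.003 m); the robot touches nothing.
It fails at once if another thing is displaced by more than 20 mm or knocked over (distance of any of done_bar, bolt_a, bolt_b, can, jar, wrench, carton from where it was at the start of the episode above 0.02 m or angle between any of done_bar, bolt_a, bolt_b, can, jar, carton's own z axis and vertical above 0.35 rad).
It also fails if it takes over 67 s, if anything falls off the work surface, if the arm or the gripper's body presses on something with over 40 N, if the wrist force passes 120 N, or if a joint passes its speed limit or range.

## Working session

There is one attempt and no reset: what is moved stays moved. The work goes in short steps, each a Python script; the robot and the scene stay as the last script left them, time stands still between calls to the robot, and variables do not carry over. Pictures are saved under pics/ and viewed, at most 10 in all, crops included, and the job is handed in when it is done.

```bash
ls; mkdir -p pics; python3 - <<'E'
from rig import arm
import cv2,numpy as np
for n in("scene","top"):
    p,d=arm.read_camera(n);cv2.imwrite(f"pics/{n}0.png",p);np.savez(f"{n}0.npz",p=p,d=d,**arm.camera_model(n))
    m=arm.camera_model(n);print(n,m["mtx"],np.linalg.inv(m["world_to_cam"]).round(3))
E
```

```text
pics
scene [[585.37793211   0.         313.62027602]
 [  0.         585.37793211 249.58199324]
 [  0.           0.           1.        ]] [[-0.213  0.814 -0.541  1.242]
 [ 0.977  0.185 -0.106  0.132]
 [ 0.013 -0.551 -0.834  1.092]
 [ 0.     0.     0.     1.   ]]
top [[552.92682911   0.         324.61135878]
 [  0.         552.92682911 250.96325004]
 [  0.           0.           1.        ]] [[-0.009 -0.996  0.093  0.479]
 [-1.     0.007 -0.015  0.014]
 [ 0.014 -0.094 -0.996  1.229]
 [ 0.     0.     0.     1.   ]]
```

View pics/scene0.png

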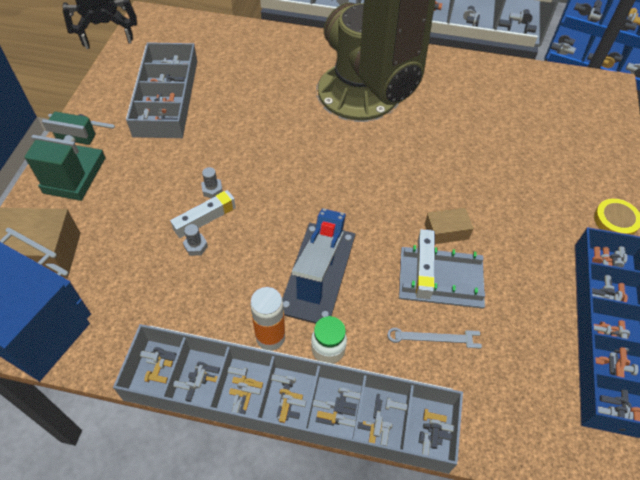

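View pics/top0.png

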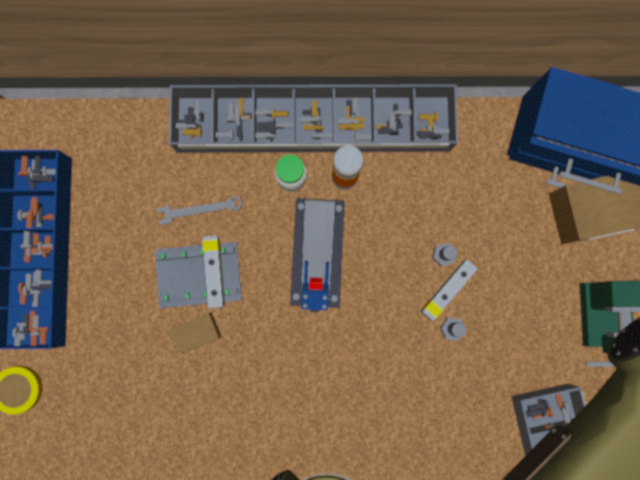

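The top view shows the bar at (452,290) with its yellow end at (432,312), and the bolts at (446,253) and (454,328). The fixture runs from its housing at (315,300) up to (320,200). The rack's empty bay is on the left, near (182,275). Next I'll measure these from depth.

```bash
cat > vis.py <<'E'
import numpy as np,cv2
def cloud(f):
    z=np.load(f);p,d,K,T=z["p"],z["d"],z["mtx"],z["world_to_cam"]
    v,u=np.mgrid[:480,:640]
    c=np.stack([(u-K[0,2])/K[0,0]*d,(v-K[1,2])/K[1,1]*d,d],-1)
    w=(c-T[:3,3])@T[:3,:3]
    w[d==0]=np.nan
    return p.astype(int),w,cv2.cvtColor(p,cv2.COLOR_BGR2HSV)
def box(w,m):
    return cv2.minAreaRect(w[m][:,:2].astype(np.float32)*1000)
def near(w,x,y,r): return np.hypot(w[...,0]-x,w[...,1]-y)<r
E
python3 - <<'E'
from vis import *
def rnd(b): return [np.round(b[0],1),np.round(b[1],1),round(b[2],2)]
P,W,H=cloud("top0.npz")
print("seeds",{k:W[v,u].round(3) for k,(u,v) in dict(bar=(452,290),yel=(432,312),ba=(446,253),bb=(454,328),die=(315,284),bed=(319,225),rack=(182,275),done=(212,270),can=(347,160),jar=(290,165),carton=(195,332)).items()})
for f in("top0.npz","scene0.npz"):
    p,w,h=cloud(f);print(f)
    t=near(w,*W[400,320][:2],.15);print("table z",np.nanmedian(w[...,2][t]))
    b=W[290,452]; m=near(w,b[0],b[1],.095)&(w[...,2]>.030)&(w[...,2]<.045)
    n,l,s,c=cv2.connectedComponentsWithStats(m.astype(np.uint8));k=1+s[1:,4].argmax();m=l==k
    print("bar",rnd(box(w,m)),m.sum(),np.median(w[m][:,2]))
    y=m&(h[...,0]>20)&(h[...,0]<35)&(h[...,1]>150);print("band",w[y].mean(0).round(4))
    for u,v in((446,253),(454,328)):
        q=near(w,*W[v,u][:2],.04)&(w[...,2]>.06);print("bolt",w[q].mean(0).round(4),q.sum())
    # bed plane
    b=W[225,319];m=near(w,b[0],b[1],.11)&(w[...,2]>.09)&(h[...,1]<60)
    A=w[m];c=A.mean(0);_,_,V=np.linalg.svd(A-c,full_matrices=False);nn=V[2]*np.sign(V[2,2])
    m&=abs((w-c)@nn)<.003;A=w[m];c=A.mean(0);_,_,V=np.linalg.svd(A-c,full_matrices=False);nn=V[2]*np.sign(V[2,2])
    print("bed n",nn.round(4),"c",c.round(4),"tilt",np.degrees(np.arccos(nn[2])),"yaw",np.degrees(np.arctan2(-nn[1],-nn[0])),rnd(box(w,m)),m.sum())
    m=near(w,b[0]-.04,b[1],.17)&(w[...,2]>.007)&(w[...,2]<.017);print("base",rnd(box(w,m)),m.sum())
    m=near(w,b[0]-.04,b[1],.2)&(h[...,1]>150)&((h[...,0]<6)|(h[...,0]>174))&(w[...,2]>.04);print("die",w[m].mean(0).round(4),m.sum())
    r=W[275,182]
    g=near(w,r[0],r[1],.15)&(h[...,0]>45)&(h[...,0]<80)&(h[...,1]>120)
    n,l,s,c=cv2.connectedComponentsWithStats(g.astype(np.uint8))
    for i in range(1,n):
        if s[i,4]>3: print("stub",w[l==i].mean(0).round(4),s[i,4])
    m=near(w,r[0],r[1]-.03,.13)&(w[...,2]>.004)&(w[...,2]<.036)&(h[...,1]<90)
    n,l,s,c=cv2.connectedComponentsWithStats(m.astype(np.uint8));m=l==1+s[1:,4].argmax();print("rack",rnd(box(w,m)),m.sum())
    b=W[270,212];m=near(w,b[0],b[1],.1)&(w[...,2]>.06);print("done",rnd(box(w,m)),m.sum())
E
```

```text
seeds {'bar': array([ 0.505, -0.278,  0.036]), 'yel': array([ 0.458, -0.232,  0.042]), 'ba': array([ 0.582, -0.26 ,  0.066]), 'bb': array([ 0.425, -0.273,  0.065]), 'die': array([0.518, 0.017, 0.08 ]), 'bed': array([0.637, 0.008, 0.116]), 'rack': array([0.543, 0.31 , 0.01 ]), 'done': array([0.55 , 0.233, 0.066]), 'can': array([ 0.759, -0.048,  0.161]), 'jar': array([0.768, 0.068, 0.089]), 'carton': array([0.42 , 0.272, 0.046])}
top0.npz
table z -0.00023021669440552266
bar [array([ 506.5, -273.2]), array([ 31.5, 150.6]), 48.36] 1000 0.03776092351842518
band [ 0.4651 -0.2362  0.0384]
bolt [ 0.5848 -0.2671  0.0672] 166
bolt [ 0.4224 -0.2807  0.0671] 177
bed n [-0.4874  0.0238  0.8729] c [0.6397 0.0101 0.1153] tilt 29.208347540744757 yaw -2.796434111496508 [array([637.2,  10. ]), array([60. , 94.5]), 86.7] 1171
base [array([602.5,   6.6]), array([278.1, 291.6]), 89.92] 2191
die [0.52   0.0169 0.0797] 135
stub [0.5947 0.2149 0.0406] 12
stub [0.5898 0.2608 0.0419] 7
stub [0.5867 0.2981 0.0406] 12
stub [0.5826 0.344  0.0399] 13
stub [0.5058 0.2068 0.0425] 7
stub [0.4981 0.2896 0.0422] 9
stu
[... 332 characters left out ...]
65]
bolt [ 0.5867 -0.2649  0.0663] 149
bolt [ 0.4238 -0.2787  0.0657] 127
bed n [-0.4804  0.0279  0.8766] c [0.6411 0.0122 0.1157] tilt 28.76452865471815 yaw -3.3263166717753294 [array([639.4,  12.4]), array([59.8, 95. ]), 86.73] 714
base [array([602.6,   1.4]), array([203.1, 290.2]), 56.33] 2364
die [0.5252 0.0197 0.0757] 162
stub [0.5069 0.2103 0.0397] 8
stub [0.5039 0.2555 0.0412] 10
stub [0.5003 0.2932 0.0403] 12
stub [0.4959 0.3387 0.0405] 11
stub [0.5967 0.2181 0.0395] 15
stub [0.5928 0.2641 0.0417] 10
stub [0.5883 0.3017 0.0394] 11
stub [0.5849 0.3471 0.0405] 14
rack [array([551.9, 279.7]), array([137.1, 182.9]), 3.99] 3415
done [array([548.2, 235.7]), array([155.6,  31.6]), 5.05] 925
```

```bash
cat > h.py <<'E'
from rig import arm
import numpy as np
from scipy.spatial.transform import Rotation as Ro
YAW=np.radians(-3.3); TH=np.radians(30)
BM=np.array([.615,.0125,.100])
Rf=Ro.from_euler('z',YAW).as_matrix()
s=Rf@[np.cos(TH),0,np.sin(TH)]; n=Rf@[-np.sin(TH),0,np.cos(TH)]; yl=Rf@[0,1,0]
def down(yaw): # tool z down, tool y at heading yaw
    y=np.array([np.cos(yaw),np.sin(yaw),0]);z=np.array([0,0,-1.]);return np.column_stack([np.cross(y,z),y,z])
def tilt(sg): y=sg*yl;z=-n;return np.column_stack([np.cross(y,z),y,z])
def tcp(g,R): return np.asarray(g)-.155*0-R[:,2]*.155
E
python3 - <<'E'
from h import *
o=arm.observe();print(o["time"],o["force"])
m=arm.camera_model("wrist");T=np.linalg.inv(m["world_to_cam"]);R=o["orientation"]
print(m["mtx"],"cam in tool:",(R.T@(T[:3,3]-o["tcp_pos"])).round(4),(R.T@T[:3,:3]).round(3))
a=np.radians(48.7)
barhead=np.arctan2(-.2346+.2723,.4652-.506); print("bar heading",np.degrees(barhead))
def q(nm,p,R):
    j=arm.ik(p,R);print(nm,None if j is None else np.round(j,2))
for sg in(1,-1):
    q(f"fix{sg}",tcp(BM-.024*s+.027*n,tilt(sg)),tilt(sg))
    q(f"fixup{sg}",tcp(BM-.024*s+.12*n,tilt(sg)),tilt(sg))
    for g in (1,):
        D=down(barhead+sg*np.pi/2);q(f"pick{sg}",tcp([.506,-.2723,.027],D),D);q(f"pickup{sg}",tcp([.506,-.2723,.2],D),D)
    D=down(np.radians(-4.5)+sg*np.pi/2);q(f"rack{sg}",tcp([.541,.319,.057],D),D);q(f"rackup{sg}",tcp([.541,.319,.2],D),D)
    D=down(YAW+sg*np.pi/2);q(f"view{sg}",[.58,.012,.38],D)
E
```

```text
0.1 [ 0.11083097 -0.02676675  0.02505024]
[[371.64829954   0.         325.90564108]
 [  0.         371.64829954 236.11405766]
 [  0.           0.           1.        ]] cam in tool: [ 0.0768 -0.      0.03  ] [[ 0.002 -0.955 -0.296]
 [ 1.     0.002  0.001]
 [-0.    -0.296  0.955]]
bar heading 137.2614607881769
fix1 [ 0.51 -0.43 -0.78  0.38 -0.8  -2.35]
fixup1 [ 0.59 -0.62 -0.75  0.36 -1.04 -2.34]
pick1 [-0.14  0.06 -0.3   0.   -1.2   0.97]
pickup1 [-0.14 -0.03 -0.07  0.   -1.52  0.97]
rack1 [ 0.85  0.17 -0.12  0.   -1.27 -2.5 ]
rackup1 [ 0.85  0.11  0.07  0.   -1.53 -2.5 ]
view1 [ 0.37 -0.01 -0.01  0.   -1.57 -1.99]
fix-1 [ 0.51 -0.43 -0.78  0.38 -0.8   0.79]
fixup-1 [ 0.59 -0.62 -0.75  0.36 -1.04  0.8 ]
pick-1 [-0.14  0.06 -0.3   0.   -1.2  -2.17]
pickup-1 [-0.14 -0.03 -0.07  0.   -1.52 -2.17]
rack-1 [ 0.85  0.17 -0.12  0.   -1.27  0.64]
rackup-1 [ 0.85  0.11  0.07  0.   -1.53  0.64]
view-1 [ 0.37 -0.01 -0.01  0.   -1.57  1.15]
```

```bash
cat >> vis.py <<'E'
def wcloud(f):
    z=np.load(f);p,d,K,T=z["p"],z["d"],z["mtx"],z["world_to_cam"]
    v,u=np.mgrid[:480,:640];x=u-K[0,2];y=v-K[1,2];r=np.hypot(x,y)+1e-9;t=np.tan(np.clip(r/K[0,0],0,1.4))
    c=np.stack([x/r*t*d,y/r*t*d,d],-1);w=(c-T[:3,3])@T[:3,:3];w[(d==0)|(r/K[0,0]>1.3)]=np.nan
    return p.astype(int),w,cv2.cvtColor(p,cv2.COLOR_BGR2HSV)
E
cat >> h.py <<'E'
def snap(name,cam="wrist"):
    import cv2
    m=arm.camera_model(cam);p,d=arm.read_camera(cam)
    cv2.imwrite(f"pics/{name}.png",p);np.savez(f"{name}.npz",p=p,d=d,**m)
E
python3 - <<'E'
from h import *
for sg in(1,-1):
    arm.movep([.58,.012,.40],down(YAW+sg*np.pi/2));arm.wait(.2);snap(f"w{sg}");print(arm.observe()["time"])
from vis import *
for f in("w1.npz","w-1.npz"):
    p,w,h=wcloud(f);print(f)
    m=near(w,.64,.011,.11)&(w[...,2]>.09)&(h[...,1]<70)&(w[...,2]<.15)
    A=w[m];c=A.mean(0);_,_,V=np.linalg.svd(A-c,full_matrices=False);nn=V[2]*np.sign(V[2,2])
    m&=abs((w-c)@nn)<.003;n_,l,st,_=cv2.connectedComponentsWithStats(m.astype(np.uint8));m=l==1+st[1:,4].argmax()
    A=w[m];c=A.mean(0);_,_,V=np.linalg.svd(A-c,full_matrices=False);nn=V[2]*np.sign(V[2,2])
    print("bed n",nn.round(4),c.round(4),np.degrees(np.arccos(nn[2])),np.degrees(np.arctan2(-nn[1],-nn[0])),[np.round(q,1) for q in box(w,m)],m.sum())
    for lo in(.095,.105,.115,.125):
        k=m&(abs(w[...,2]-lo)<.004);L=(w-BM)@yl;t=L[k];print(lo,"lat",np.percentile(t,[1,99]).round(4),"x",w[k][:,0].mean().round(4),"zc",lo)
    m=near(w,.52,.015,.05)&(h[...,1]>150)&((h[...,0]<6)|(h[...,0]>174))&(w[...,2]>.04)
    L=(w-BM)@yl;U=(w-BM)@s;N=(w-BM)@n;print("die lat",np.percentile(L[m],[2,98]).round(4),"along",np.percentile(U[m],[2,98]).round(4),"off",np.percentile(N[m],[2,98]).round(4),m.sum())
    b=near(w,.52,.015,.12)&(h[...,0]>100)&(h[...,0]<130)&(h[...,1]>100)&(N>.008)&(N<.017)&(U>-.097)&(U<-.053)
    t=L[b];print("wall L",np.percentile(t[t>0],[5,50,95]).round(4) if (t>0).any() else None,"R",np.percentile(t[t<0],[5,50,95]).round(4) if (t<0).any() else None,b.sum())
E
```

```text
2.6583
5.5583
w1.npz
bed n [-0.4964  0.0239  0.8678] [0.6341 0.0123 0.1146] 29.80158364457608 -2.7524898043822335 [array([634.4,  11.1]), array([60.3, 92.2]), np.float64(87.4)] 8971
0.095 lat [-0.03    0.0281] x 0.5999 zc 0.095
0.105 lat [-0.0298  0.0287] x 0.6173 zc 0.105
0.115 lat [-0.0294  0.0291] x 0.6347 zc 0.115
0.125 lat [-0.0294  0.0291] x 0.652 zc 0.125
die lat [-0.0134  0.0126] along [-0.1043 -0.0883] off [0.0142 0.0362] 1041
wall L [0.0178 0.0216 0.0249] R [-0.0254 -0.0219 -0.0187] 504
w-1.npz
bed n [-0.4684 -0.0268  0.8831] [0.6403 0.0129 0.1179] 27.981540337822555 3.27996485063954 [array([636.9,  10.6]), array([60. , 93.3]), np.float64(87.8)] 6213
0.095 lat [-0.0307 -0.0007] x 0.5997 zc 0.095
0.105 lat [-0.0304  0.0106] x 0.617 zc 0.105
0.115 lat [-0.0231  0.0252] x 0.6348 zc 0.115
0.125 lat [-0.009   0.0289] x 0.6526 zc 0.125
die lat [-0.0136  0.0122] along [-0.1042 -0.0876] off [0.0117 0.0357] 1018
wall L [0.0178 0.021  0.0246] R [-0.0258 -0.0222 -0.019 ] 408
```

View pics/w-1.png

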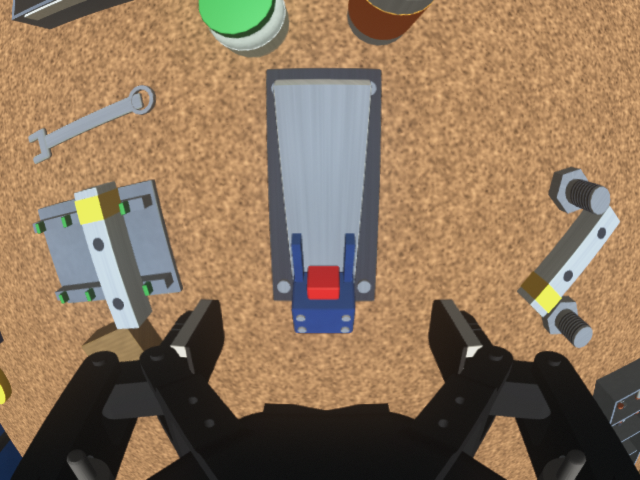

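The two half-turned wrist views agree to under 1 mm. That gives a fixture yaw of about -3.05° and bed_mid at about (0.6095, 0.0125). The picture shows the guide walls at (297,255) and (350,255), the die at (323,282), and the bar between its bolts at (570,255). Now I'll pick up the bar.

```bash
sed -i 's/radians(-3.3)/radians(-3.05)/; s/\[.615,.0125,.100\]/[.6095,.0122,.100]/' h.py; cat >> h.py <<'E'
GH=.025
def fx(u,off,sg): R=tilt(sg); return tcp(BM+u*s+(off+GH)*n,R),R
E
python3 - <<'E'
from h import *
D=down(np.radians(138.7)+np.pi/2);c=[.506,-.2722]
arm.gripper_to(.062,60)
arm.movep(tcp([*c,.16],D),D)
print(arm.move_linear(tcp([*c,GH],D),vel=.12,force_limit=15))
arm.gripper_to(0,80);o=arm.observe();print(o["grip_width"],o["grasp_force"],o["time"])
arm.move_linear(tcp([*c,.2],D),vel=.15)
arm.movep(*fx(0,.10,-1));o=arm.observe();print(o["time"],o["grip_width"],o["force"].round(1));snap("s1","scene");snap("wg1")
E
```

```text
False
0.02898879189029843 81.505047082901 8.7583
11.1917 0.029220275060520894 [ 0.1  0.5 -5. ]
```

View pics/wg1.png

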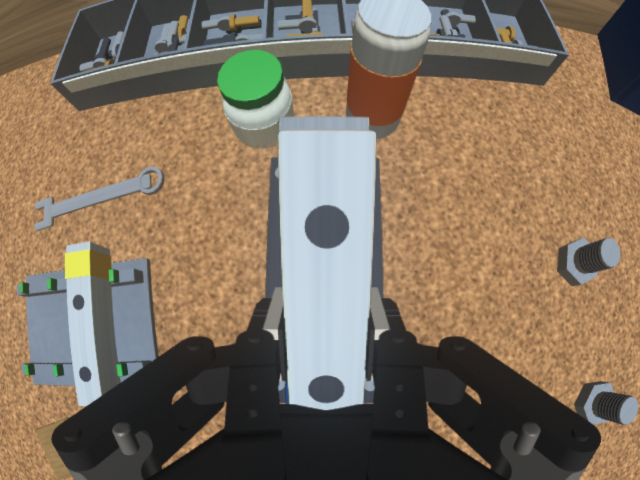

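View pics/s1.png

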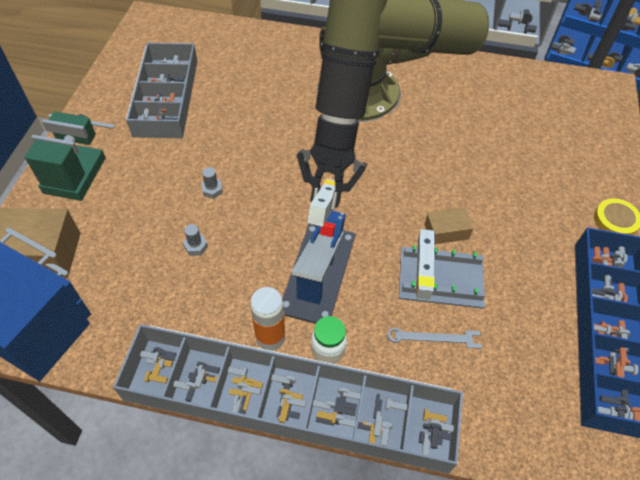

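The wrist view shows the bar gripped straight, with its dots at (326,227) and (326,390). The scene view shows the yellow end (328,183) pointing down the slope above the fixture, and both bolts are still standing. Now I'll lower it and push.

```bash
cat >> h.py <<'E'
def press(sg):
    def st(t):
        o=arm.observe();d=o["tcp_pos"]-fx(0,0,sg)[0];f=o["force"]
        print(t,"t",o["time"],"u,n,y mm",(1000*d@s).round(1),(1000*d@n).round(1),(1000*d@yl).round(1),"F u,n,y",(f@s).round(1),(f@n).round(1),(f@yl).round(1),"grip",round(o["grip_width"],4));return d@s
    st("up")
    print(arm.move_linear(fx(0,.020,sg)[0],vel=.12)); st("above")
    hit=arm.move_linear(fx(0,.0015,sg)[0],vel=.04,force_limit=10); st(f"down {hit}")
    if hit: return False
    hit=arm.move_linear(fx(-.034,.0015,sg)[0],vel=.02,force_limit=18); st(f"push {hit}")
    arm.wait(.4);st("held");return hit
E
python3 - <<'E'
from h import *
press(-1);snap("s2","scene")
from vis import *
p,w,h=cloud("s2.npz");cv2.imwrite("pics/s2c.png",cv2.resize(np.load("s2.npz")["p"][170:310,250:400],None,fx=4,fy=4,interpolation=2))
E
```

```text
up t 11.2917 u,n,y mm 0.5 100.0 -0.8 F u,n,y -2.5 -4.1 -0.6 grip 0.029
False
above t 12.1083 u,n,y mm 0.6 20.6 -0.1 F u,n,y -2.7 -4.2 -0.9 grip 0.0294
down False t 12.7167 u,n,y mm -0.0 1.4 -0.0 F u,n,y -2.4 -4.5 -0.1 grip 0.0291
push True t 13.8833 u,n,y mm -22.7 3.0 0.4 F u,n,y 5.7 -5.8 -1.1 grip 0.0287
held t 14.2833 u,n,y mm -22.6 3.0 0.4 F u,n,y 5.8 -5.0 -1.7 grip 0.029
```

View pics/s2c.png

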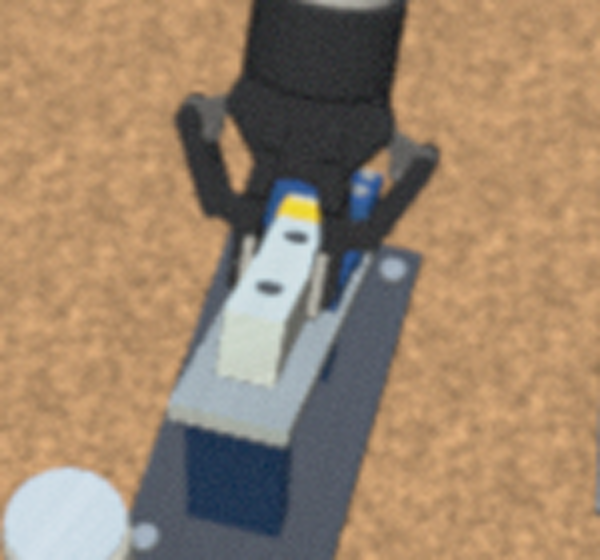

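The bar is lying in the guides against the die, with the band hidden next to the housing at (297,210). The net push is about 8 N, so the die is probably around 12 mm in. I'll nudge it further to make sure it reaches the stop.

```bash
cat >> h.py <<'E'
def nudge(sg,du=.006,lim=12):
    o=arm.observe();hit=arm.move_linear(o["tcp_pos"]-du*s,vel=.01,force_limit=lim);arm.wait(.5)
    o=arm.observe();d=o["tcp_pos"]-fx(0,0,sg)[0];print("nudge",hit,"t",o["time"],(1000*d@s).round(1),(1000*d@n).round(1),(1000*d@yl).round(1),"F",(o["force"]@s).round(1),(o["force"]@n).round(1),(o["force"]@yl).round(1))
E
python3 - <<'E'
from h import *
nudge(-1)
E
```

```text
nudge True t 15.1333 -23.1 4.0 0.7 F 5.4 -5.2 -0.9
```

```bash
python3 - <<'E'
from h import *
for u in(-.022,-.019,-.016,-.013,-.010,-.007,-.004,0):
    arm.move_linear(fx(u,.002,-1)[0],vel=.03);o=arm.observe();d=o["tcp_pos"]-fx(0,0,-1)[0];print(u,(1000*d@s).round(1),(1000*d@n).round(1),"Fu",(o["force"]@s).round(1),o["time"])
E
```

```text
-0.022 -20.0 3.8 Fu 4.1 15.3917
-0.019 -17.5 3.3 Fu 2.8 15.6417
-0.016 -15.6 2.2 Fu 3.1 15.8917
-0.013 -13.2 1.7 Fu 2.1 16.1417
-0.01 -10.5 1.4 Fu 0.3 16.3917
-0.007 -7.9 1.1 Fu -1.6 16.6417
-0.004 -4.2 1.7 Fu -2.6 16.8917
0 0.2 2.1 Fu -2.4 17.175
```

The force is lost at u≈-9 mm and the bar had reached -23 mm, so the die was about 14 mm in. Next I'll turn the bar end for end and repeat.

```bash
python3 - <<'E'
from h import *
arm.move_linear(fx(0,.11,-1)[0],vel=.15)
arm.movep(*fx(0,.11,1));print(np.round(arm.observe()["qpos"],2),arm.observe()["time"])
if press(1): nudge(1)
E
```

```text
[ 0.58 -0.6  -0.69  0.34 -1.07 -2.3 ] 20.6917
up t 20.6917 u,n,y mm -0.0 109.9 -0.0 F u,n,y -3.5 -5.1 0.3 grip 0.0291
False
above t 21.5917 u,n,y mm 0.6 20.7 0.1 F u,n,y -2.8 -3.7 0.3 grip 0.0293
down False t 22.2 u,n,y mm -0.0 1.3 -0.0 F u,n,y -1.8 -4.5 0.7 grip 0.029
push True t 23.4167 u,n,y mm -24.4 3.0 0.4 F u,n,y 5.7 -6.0 -1.2 grip 0.0287
held t 23.8167 u,n,y mm -24.2 3.0 0.4 F u,n,y 7.1 -5.1 -2.3 grip 0.0284
nudge True t 24.6167 -24.7 4.1 0.7 F 5.5 -4.9 -0.9
```

```bash
python3 - <<'E'
from h import *
arm.move_linear(fx(-.010,.003,1)[0],vel=.04);arm.move_linear(fx(0,.003,1)[0],vel=.06)
arm.move_linear(fx(0,.13,1)[0],vel=.15)
D=down(np.radians(5.2+90));c=[.5413,.3182]
arm.movep(tcp([*c,.19],D),D);print(np.round(arm.observe()["qpos"],2))
arm.move_linear(tcp([*c,.048+GH],D),vel=.12)
hit=arm.move_linear(tcp([*c,.0275+GH],D),vel=.02,force_limit=6);o=arm.observe()
print(hit,o["time"],o["tcp_pos"]-tcp([*c,.03+GH],D),o["force"].round(1));snap("s3","scene");snap("wr")
E
```

```text
[ 0.85  0.11  0.06  0.   -1.51 -2.33]
True 29.6 [-5.27528066e-05  5.23380716e-07  9.00660644e-04] [0.6 1.5 5.6]
```

View pics/wr.png

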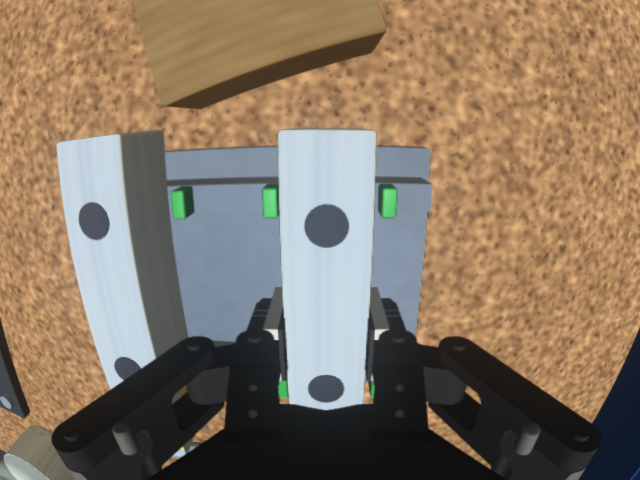

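The wrist view shows the bar centred between the green stubs at (270,202) and (388,202), and it has touched down at rail height. Now I'll release and retreat.

```bash
python3 - <<'E'
from h import *
from vis import *
arm.gripper_to(.052);D=down(np.radians(95.2));c=[.5413,.3182]
arm.move_linear(tcp([*c,.2],D),vel=.12);arm.movep([.45,-.05,.42],D);arm.wait(.3)
print(arm.observe()["time"])
for n_,k in(("s4","scene"),("t4","top")):
    snap(n_,k);p,w,h=cloud(n_+".npz");m=near(w,*c,.085)&(w[...,2]>.055)&((w[...,1]-.2752)>.007)
    A=w[m];P=np.linalg.lstsq(np.c_[A[:,:2]-A[:,:2].mean(0),np.ones(len(A))],A[:,2],rcond=None)[0]
    print(k,box(w,m),np.median(A[:,2]),P.round(3),m.sum())
    for u,v,f in [(0,0,k+"0.npz")]:
        p0=np.load(f)["p"].astype(int);
E
```

```text
33.1583
scene ((542.9705810546875, 318.71209716796875), (154.93484497070312, 31.34648895263672), 4.713921070098877) 0.06717659072834514 [-0.012  0.069  0.067] 998
top ((543.46923828125, 316.54595947265625), (150.4550018310547, 32.896018981933594), 5.373247146606445) 0.06715733047003797 [-0.009  0.076  0.067] 1120
```

View pics/s4.png

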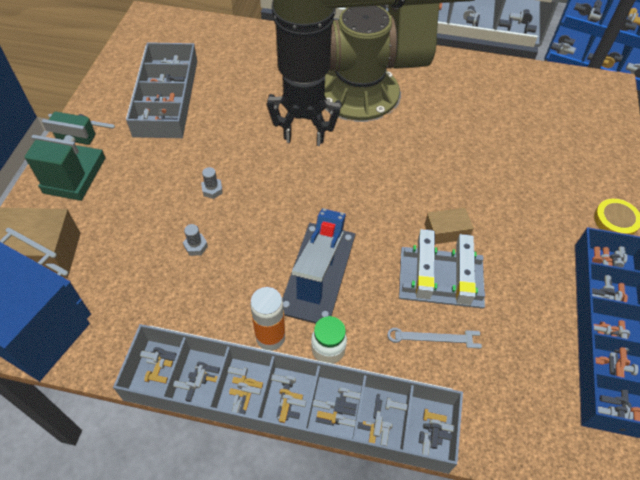

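The bar at (467,265) lies level in the bay and within 2 mm of its centre. The die is out, and nothing else has moved.

```bash
python3 -c "
from rig import arm
print(arm.finish_job())"
```

```text
the job is handed in; nothing more can be done
None
```

I pushed the die fully home with the banded end and then the plain end. The bar was released level and centred in the empty bay, nothing else appeared to have moved, and I handed the job in at about 33 s; no verdict was returned.

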